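# Clear the jammed milling-ball feeder

## Task

Three big porcelain milling balls have jammed in the sloping feeder just above its narrow outlet: one is wedged against the straight wall by the ball lodged on the angled plate beside it. Nudge the wedged ball back up the slope far enough to free the jam and let go, so that all three balls roll through the outlet and come to rest in the catch tray. Push the balls only: do not lift any of them out of the feeder, and do not disturb the beaker, the jar or the scoop.

Things in the scene. Friction and masses are not known exactly. Their poses are not given: they have to be found in the camera images.
- feeder: Fixed open dark-grey feeder with catch tray. Origin on the bench under the throat, x level, downhill, y across to the straight wall. The deck slopes 10 deg; its top is 45 mm above the bench at x = 0, and runs from x = -266 mm (end wall) to +49 (open lip). Inside 116 mm wide (y = -58 to +58); walls 4 mm thick, 38 mm above the deck; the one at y = +58 is straight to the lip.
- throat (a point): Middle of the outlet on the deck's surface (feeder x = 0, y = +21, z = 45 mm), axes as the feeder's. The outlet is 74 mm wide (y = -16 to +58) and goes on as a channel of that width to the lip. A ball held back must be held far enough up, with whatever holds it, to leave the lodged ball room to pass here.
- plate (a point): Middle of the angled plate's top edge. The plate, 38 mm high, 4 mm thick, runs from the wall at feeder x = -20, y = -58 to the outlet's edge at x = 0, y = -16. The wedged ball locks the lodged ball into the corner above the plate until it is moved back about 20 mm or more; then the lodged ball rolls along the plate and out by itself, and the others, when not held, roll down after it.
- tray_floor (a point): Centre of the catch tray's inner floor, 10 mm above the bench; axes as the feeder's. The open steel tray is 147 mm inside along the feeder's x (56 to 203 mm) and 210 mm wide (y = -85 to +125 mm); walls to 68 mm above the bench, under the lip to 30 mm. Balls drop in from the lip.
- wedged_ball: White glazed porcelain ball, 60 mm in diameter, about 0.28 kg, smooth and free-rolling; origin at its centre, axes roll with it. It starts against the straight wall (feeder y = +28 mm), about 22 mm farther up the slope than the lodged ball (centre about feeder x = -55 mm, 30 mm off the deck). This is the ball to nudge back; the deck in front of it, in the outlet, is empty.
- lodged_ball: The same kind of ball, origin at its centre. It starts in the corner between the angled plate and the wall at y = -58 (centre about feeder x = -33, y = -28 mm), the lowest of the three.
- third_ball: The same kind of ball, origin at its centre. It starts right behind the lodged ball against the wall at y = -58, 60 mm farther up the slope; the wedged ball pushes it up too when it goes back. It may now and then jam again with the wedged ball on the way down, in the same manner: then nudge once more.
- beaker: Bystander: empty glass beaker standing on the bench, 72 mm across the rim, 100 mm high; origin at the centre of its underside.
- reagent_jar: Bystander: amber glass jar with black cap standing on the bench, 70 mm across, 110 mm high; origin at the centre of its underside.
- scoop: Bystander: spoon-shaped scoop with steel bowl and wooden handle, lying on the bench, 180 mm long; origin at the middle of its underside.
Things that resemble listed ones, but are neither listed nor needed, are in the scene too. Leave any blue or yellow look-alike of the third_ball alone.

How it is judged:
By the outcome, as a careful person would: the job done as asked, in the order asked, and still so for the second after the job is handed in, with the robot touching nothing.
It also fails if it takes over 64 s, if anything falls off the work surface, if the arm or the gripper's body presses on something with over 40 N, if the wrist force passes 120 N, or if a joint passes its speed limit or range.

## Robot

A 7-joint arm with a two-finger parallel gripper is mounted at the origin on the work surface. World frame = base frame: x ahead of the robot, y to its left, z up, the work surface at z = 0. Lengths are in mm, angles in rad, forces in N, time in s.
With the tool pointing down it reaches from about 400 to 925 mm from the base axis. Payload 4.1 kg.
Tool frame: the origin (TCP) lies on the centre line of the jaws, within the pads' length; the fingertips stand 19 mm ahead of it and the grasp point (between the pads) is the TCP; z points along the fingers, y is the line along which they close (so a half turn about z gives the same grasp; the last joint's range is limited). The gripper opens to 85 mm and grips with 20 to 120 N. Pads are 22 mm wide; open, the fingers measure 114 mm over their backs; the gripper's body (76 mm by 85 mm) begins 54 mm behind the grasp point. The pads swing forward as they close: fully open they stand 13 mm farther back than shut.
Start: joints at [-1.302, 0.398, 0.045, 1.537, -0.019, 1.207, -0.051], TCP at [233.697, 606.57, 250.347] pointing down, gripper open.
Joint ranges: [-2.82, 2.82], [-0.49, 2.23], [-1.37, 1.46], [0, 2.46], [-1.36, 4.5], [0.23, 2], [-2.94, 2.94]. Speed limits (rad/s): [2.57, 2.57, 3.14, 3.14, 3.14, 3.14, 3.14].

## Interface

Orientations are given as a unit quaternion [w, x, y, z].
In Python, from plant import read_state, cams, manip, models gives the robot as it stands.
- The arm moves only by the tool play_rows, never from a script. Its arguments are lists of equal length, an entry for each row: "gripper": the opening, from -1 (shut) to 1 (fully open); "translation": the shift along the tool's x, y, z in units of 60 mm (1.0 is 60 mm), a list of three; "turn": the turn about the tool's z in units of 8 degrees (1.0 is 8 degrees). In form: {"gripper": [gripper, ...], "translation": [[dx, dy, dz], ...], "turn": [turn, ...]}. A call has 1 to 20 rows; each row shifts and turns the commanded pose from where the row before left it, along the tool's axes as they then stand; what a row does not reach is not made up. A row lasts 1/8 s, in which the tool goes at most 62.5 mm and 10.7 degrees, less where a joint would pass 70% of its speed; a pose out of reach is approached as far as the arm can. A call is refused whole if a number of a shift passes 1 or a number of a turn 1, either way. A call with a gripper value outside its range is refused whole. The fingers move at their own pace and stop on an object; "force" is the grip in N (left out, the last holds). Time passes only in rows, so rows that do not move let the fingers close. It gives the time, the measured TCP pose, the force, the opening and the grip force at its end, in the units of the state.
- read_state(): the state, without advancing time (a new reading comes with each control period).
- cams.grab_frame(name): name is "side" or "top"; returns the picture (420x560x3 uint8, red, green, blue); there is no depth.
- cams.camera_params(name): a dict with "fx", "fy", "cx", "cy" (pixels), "origin" and "rotation" of the camera in the world. Camera axes: x right, y up, looking along -z (the intrinsics and any distortion apply to the point x, -y, -z); pixel columns grow to the right and rows downward; lengths in mm; the calibration is good to about 2 mm. A picture is of the moment at which its call begins. camera_params takes no time and is no camera call.
- manip.job_done(): hands the job in; it is judged then, once.
Trained networks look in the newest picture that a camera, given by its name, has taken for a name from the list of things; names that differ only in an ending like _2 or _b are one class to them, and where a whole thing is asked for, a point or a joint stands for the part that bears it (a point fixed in the world has none). Each returns a list of dicts, best first, with "score" (0 to 1); they miss things now and then, are a little off and sometimes report something else, mostly with a low value. They report only what shows in the picture. A call takes as long as a camera call. They do not tell look-alikes from the thing itself.
- models.boxes_of(query, camera): "bbox" ([centre column, centre row, width, height] in pixels, round what is visible of it).
- models.regions_of(query, camera): "pixels" (420x560 bool, what is visible of it) and "bbox" ([centre column, centre row, width, height] in pixels, round what is visible of it).
- models.tip_of(query, camera): "uv" ([column, row] in pixels: a listed point, or the origin of a listed thing).
The state is a dict: "clock": time; "joint_pos": joint angles; "joint_vel": joint speeds; "effort": joint torques, N m; "eef_pos": TCP position; "tool_rot": TCP orientation; "wrist_force": force on the tool from outside, world axes, zero at the start; "ft_torque": the same for the moment, N m; "opening": finger opening in mm; "grip_force": force on a finger pad.
Only numpy, scipy, OpenCV 4.12 (cv2) and the standard library are available. Lean on these libraries where they do the work, as an engineer would, in place of code of your own. Each camera call takes 0.05 s, during which the arm holds its last target. There are 200 camera calls.

## Working session

There is one attempt and no reset: what is moved stays moved. The work goes in short steps, Python scripts to look and compute and a tool call to move; the robot and the scene stay as the last step left them, time stands still between calls to the robot, and variables do not carry over. Pictures are saved under pics/ and viewed, at most 10 in all, crops included, and the job is handed in when it is done.

Besides the shell and the picture viewer there is one more tool, called after "Emit:" by a JSON object that holds its "op" and its "data", one argument or row to a line. play_rows: Moves the arm, as the interface text tells. Its arguments: {"type":"object","properties":{"gripper":{"type":"array"},"translation":{"type":"array"},"turn":{"type":"array"},"force":{"type":"number"}},"required":["gripper","translation","turn"]}

```bash
mkdir -p pics; cat > h.py <<'E'
import numpy as np, cv2
from plant import read_state, cams, manip, models
def grab(name,fn=None):
    im=cams.grab_frame(name)
    if fn: cv2.imwrite('pics/'+fn,cv2.cvtColor(im,cv2.COLOR_RGB2BGR))
    return im
def ray(name,uv):
    p=cams.camera_params(name); R=np.array(p['rotation']); 
    if R.shape!=(3,3): print('rot',R)
    d=R@np.array([(uv[0]-p['cx'])/p['fx'],-(uv[1]-p['cy'])/p['fy'],-1])
    return np.array(p['origin']),d/np.linalg.norm(d)
def tri(a,b):
    o1,d1=ray('side',a);o2,d2=ray('top',b)
    s=np.linalg.lstsq(np.c_[d1,-d2],o2-o1,rcond=None)[0]
    p,q=o1+s[0]*d1,o2+s[1]*d2
    return (p+q)/2,np.linalg.norm(p-q)
def atz(name,uv,z):
    o,d=ray(name,uv); return o+d*(z-o[2])/d[2]
def proj(name,P):
    p=cams.camera_params(name); c=np.array(p['rotation']).T@(np.array(P)-np.array(p['origin']))
    return p['cx']+p['fx']*c[0]/-c[2], p['cy']-p['fy']*c[1]/-c[2]
E
python3 - <<'E'
from h import *
np.set_printoptions(precision=1,suppress=True)
a=grab('side'); b=grab('top')
cv2.imwrite('pics/a.png',cv2.resize(a[...,::-1],(560,420))); cv2.imwrite('pics/b.png',b[...,::-1])
for c in('side','top'):
    print(cams.camera_params(c))
    for n in('wedged_ball','throat','plate','tray_floor'):
        print(c,n,[(np.round(r['uv'],1),round(r['score'],2)) for r in models.tip_of(n,c)][:6])
print(read_state())
E
```

```text
{'fx': 442.3029934312487, 'fy': 442.3029934312487, 'cx': 272.2429090310505, 'cy': 211.43335910965462, 'origin': array([425.4, 521.9, 591.3]), 'rotation': array([-0.1, -0.1,  0.4,  0.9])}
side wedged_ball [(array([338.2, 196.4]), 0.89)]
side throat [(array([331.8, 232.1]), 0.85), (array([325. , 252.7]), 0.68)]
side plate [(array([303.5, 213.9]), 0.74)]
side tray_floor [(array([339.3, 307.9]), 0.77)]
{'fx': 436.9810256066023, 'fy': 436.9810256066023, 'cx': 276.1184577212207, 'cy': 215.26686701290913, 'origin': array([502.3,  -4.3, 948.2]), 'rotation': array([-0.7, -0. ,  0. ,  0.7])}
top wedged_ball [(array([297.8, 272.4]), 0.65)]
top throat [(array([270.8, 273.2]), 0.8)]
top plate [(array([266. , 239.6]), 0.8)]
top tray_floor []
{'clock': 0.5, 'joint_pos': array([-1.3,  0.4,  0. ,  1.5, -0. ,  1.2, -0.1]), 'joint_vel': array([ 0., -0., -0.,  0., -0., -0., -0.]), 'effort': array([ -0. , -47.5,   1.4, -25.4,   0. ,   0. ,  -0. ]), 'eef_pos': array([233.7, 606.5, 250.3]), 'tool_rot': array([0. , 0.2, 1. , 0. ]), 'wrist_force': array([-0.1, -0.4, -0.6]), 'ft_torque': array([-0.1,  0. ,  0. ]), 'grip_force': 0.0, 'opening': 85.32866184891068}
```

View pics/a.png

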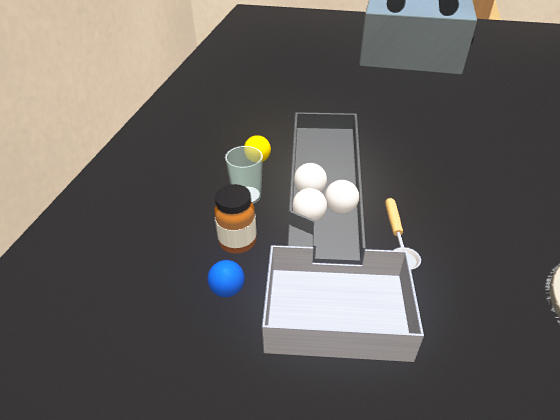

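View pics/b.png

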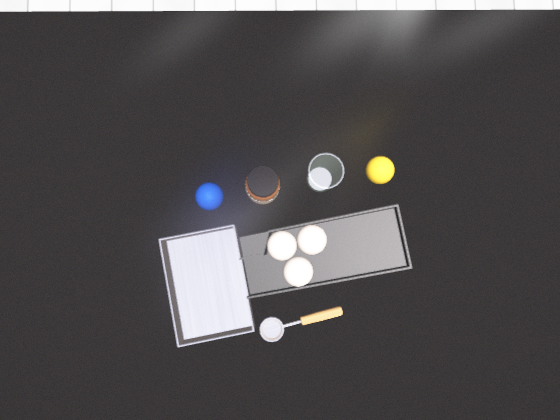

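The side view shows the feeder running away from the camera with the tray nearest. The wedged ball is at about (342,196), the lodged ball at (310,205) and the third at (310,179). In the top view they are at (298,272), (282,246) and (312,240), with the scoop at y≈320 and the jar and beaker on the far side.

```bash
python3 - <<'E'
s=open('h.py').read()
s=s.replace("import numpy as np, cv2","import numpy as np, cv2\nfrom scipy.spatial.transform import Rotation as Ro\ndef RM(q): return Ro.from_quat([q[1],q[2],q[3],q[0]]).as_matrix()")
s=s.replace("R=np.array(p['rotation']); \n    if R.shape!=(3,3): print('rot',R)\n","R=RM(p['rotation'])\n").replace("np.array(p['rotation']).T","RM(p['rotation']).T")
s+='''
def balls(name):
    im=cv2.cvtColor(grab(name),cv2.COLOR_RGB2BGR)
    return [(r['bbox'],round(r['score'],2)) for r in models.boxes_of('wedged_ball',name)]
'''
open('h.py','w').write(s)
E
python3 - <<'E'
from h import *
np.set_printoptions(precision=1,suppress=True)
S=balls('side');T=balls('top')
print(S);print(T)
W=tri((342,196.5),(298.2,272));L=tri((309.5,205.5),(282.2,246));H=tri((310.5,179.5),(312.3,240))
print('W',W,'L',L,'H',H)
print('tray', tri((273,248),(160,239)),tri((411,252),(178,346)))
ps=[tri((294,114),(399,206)),tri((357,114),(411,268))]
print('end corners',ps)
# feeder frame: direction from lodged to third = uphill
print(RM(read_state()['tool_rot']))
for n in('beaker','reagent_jar','scoop'):
    print(n,[(np.round(r['bbox']),round(r['score'],2)) for r in models.boxes_of(n,'top')][:2])
E
```

```text
[([341.1, 199.2, 35.5, 35.4], 0.7)]
[([298.8, 272.6, 33.0, 30.2], 0.68)]
W (array([461.2, -77.5,  85.1]), np.float64(0.4924307406595152)) L (array([513.1, -47.7,  79.6]), np.float64(0.30091974287476336)) H (array([ 523. , -106.8,   89.7]), np.float64(0.8928975869778781))
tray (array([525.7, 166.2, 193.5]), np.float64(6.467676548952854)) (array([354.7, 136.8, 196.9]), np.float64(10.340873138986295))
end corners [(array([ 586.2, -271.2,  123.4]), np.float64(5.140887533559022)), (array([ 463.7, -286.9,  129.6]), np.float64(3.2066462017716177))]
[[-0.9  0.4  0. ]
 [ 0.4  0.9  0. ]
 [ 0.   0.  -1. ]]
beaker [(array([327., 174.,  36.,  41.]), 0.61)]
reagent_jar []
scoop [(array([302., 325.,  85.,  34.]), 0.67)]
```

```bash
python3 - <<'E'
from h import *
s=read_state(); R=RM(s['tool_rot']); x=R[:,0]; print(s['clock'],R.round(4),s['eef_pos'])
a=np.degrees(np.arctan2(x[1],x[0])); t=np.degrees(np.arctan2(.986,-.165)); print('turn units (clockwise +)',(a-t)/8)
E
```

```text
0.85 [[-9.331e-01  3.595e-01  1.000e-04]
 [ 3.595e-01  9.331e-01  1.000e-04]
 [-0.000e+00  1.000e-04 -1.000e+00]] [233.71524679 606.57051291 250.37363991]
turn units (clockwise +) 7.428628347283652
```

Emit:
{"op": "play_rows", "data": {
  "gripper": [-1,-1,-1,-1,-1,-1,-1,-1,-1],
  "translation": [
    [0,0,0],
    [0,0,0],
    [0,0,0],
    [0,0,0],
    [0,0,0],
    [0,0,0],
    [0,0,0],
    [0,0,0],
    [0,0,0]
  ],
  "turn": [0.9,0.9,0.9,0.9,0.9,0.9,0.9,0.9,0.23]
}}

```text
clock: 1.98
eef_pos: [233.6, 606.6, 250.3]
tool_rot: [0.0, 0.646, 0.763, 0.0]
wrist_force: [-0.3, -0.1, 0.5]
opening: -0.1
grip_force: 0.0
```

```bash
cat >> h.py <<'E'
O=np.array([480,-19.2,0]); X=np.array([-.165,.986,0]); Y=np.array([-.986,-.165,0])
def goto(fx,fy,z):
    s=read_state(); R=RM(s['tool_rot']); P=O+fx*X+fy*Y+[0,0,z]
    print('clock',round(s['clock'],2),'feeder tcp',((s['eef_pos']-O)@X).round(1),((s['eef_pos']-O)@Y).round(1),round(s['eef_pos'][2],1),'F',s['wrist_force'].round(1),'world',P.round(1),'units',(R.T@(P-s['eef_pos'])/60).round(3), R[:,0].round(3))
E
python3 -c "
from h import *
goto(6,28,200)"
```

```text
clock 1.98 feeder tcp 657.7 139.7 250.3 F [-0.3 -0.1  0.5] world [451.4 -17.9 200. ] units [-10.864   1.866   0.839] [-0.165  0.986 -0.   ]
```

Emit:
{"op": "play_rows", "data": {
  "gripper": [-1,-1,-1,-1,-1,-1,-1,-1,-1,-1,-1,-1,-1,-1,-1,-1,-1,-1,-1,-1],
  "translation": [
    [-0.6,0.1,0],
    [-0.6,0.1,0],
    [-0.6,0.1,0],
    [-0.6,0.1,0],
    [-0.6,0.1,0],
    [-0.6,0.1,0],
    [-0.6,0.1,0],
    [-0.6,0.1,0],
    [-0.6,0.1,0],
    [-0.6,0.1,0],
    [-0.6,0.1,0],
    [-0.6,0.1,0],
    [-0.6,0.1,0.1],
    [-0.6,0.1,0.1],
    [-0.6,0.1,0.1],
    [-0.6,0.1,0.1],
    [-0.6,0.1,0.1],
    [-0.6,0.1,0.1],
    [-0.06,0.07,0.1],
    [0,0,0.1]
  ],
  "turn": [0,0,0,0,0,0,0,0,0,0,0,0,0,0,0,0,0,0,0,0]
}}

```text
clock: 4.47
eef_pos: [452.0, -17.1, 202.0]
tool_rot: [-0.0, 0.646, 0.763, 0.0]
wrist_force: [-0.4, 0.4, 0.1]
opening: -0.2
grip_force: 0.0
```

```bash
python3 -c "
from h import *
goto(6,28,85)
grab('side','c.png')"
```

```text
clock 4.47 feeder tcp 6.7 27.3 202.0 F [-0.4  0.4  0.1] world [451.4 -17.9  85. ] units [-0.012 -0.012  1.951] [-0.165  0.986  0.   ]
```

View pics/c.png

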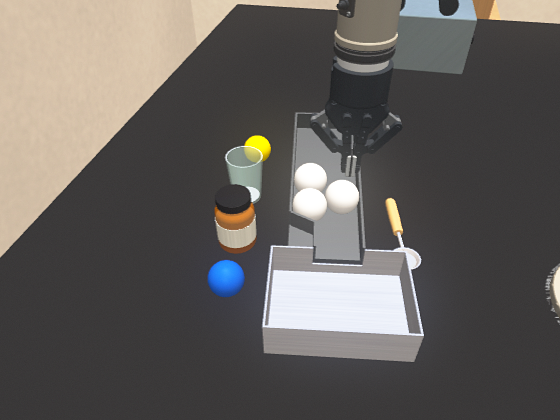

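The closed fingers hang above the outlet with the tip at (350,172). All three balls are unmoved, and the way down in front of the wedged ball is clear.

Emit:
{"op": "play_rows", "data": {
  "gripper": [-1,-1,-1,-1,-1,-1],
  "translation": [
    [0,0,0.5],
    [0,0,0.5],
    [0,0,0.5],
    [0,0,0.3],
    [0,0,0.18],
    [0,0,0]
  ],
  "turn": [0,0,0,0,0,0]
}}

```text
clock: 5.28
eef_pos: [451.4, -16.9, 83.1]
tool_rot: [-0.001, 0.646, 0.764, -0.0]
wrist_force: [0.3, 0.1, -0.0]
opening: 0.2
grip_force: 0.0
```

```bash
python3 -c "
from h import *
goto(-100,28,101)
grab('side','d.png')"
```

```text
clock 5.28 feeder tcp 7.0 27.8 83.1 F [ 0.3  0.1 -0. ] world [ 468.9 -122.4  101. ] units [-1.783 -0.005 -0.299] [-0.166  0.986  0.   ]
```

View pics/d.png

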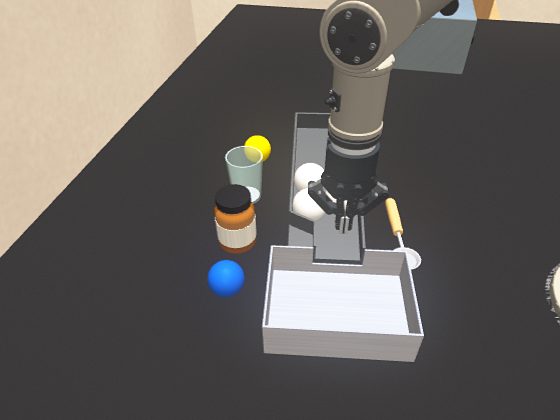

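The fingers are in the outlet at about (345,225), just downhill of the wedged ball, and nothing has moved. Next is the push up the slope.

Emit:
{"op": "play_rows", "data": {
  "gripper": [-1,-1,-1,-1,-1,-1,-1,-1,-1,-1,-1,-1,-1,-1,-1,-1,-1,-1,-1,-1],
  "translation": [
    [-0.1,0,-0.018],
    [-0.1,0,-0.018],
    [-0.1,0,-0.018],
    [-0.1,0,-0.018],
    [-0.1,0,-0.018],
    [-0.1,0,-0.018],
    [-0.1,0,-0.018],
    [-0.1,0,-0.018],
    [-0.1,0,-0.018],
    [-0.1,0,-0.018],
    [-0.1,0,-0.018],
    [-0.1,0,-0.018],
    [-0.1,0,-0.018],
    [-0.1,0,-0.018],
    [-0.1,0,-0.018],
    [-0.1,0,-0.018],
    [-0.1,0,-0.018],
    [-0.06,0,-0.01],
    [0,0,0],
    [0,0,0]
  ],
  "turn": [0,0,0,0,0,0,0,0,0,0,0,0,0,0,0,0,0,0,0,0]
}}

```text
clock: 7.82
eef_pos: [469.3, -121.6, 102.4]
tool_rot: [-0.0, 0.646, 0.763, 0.0]
wrist_force: [0.8, 4.1, 0.2]
opening: -0.1
grip_force: 1.7
```

```bash
python3 -c "
from h import *
goto(-100,28,101)
cv2.imwrite('pics/e.png',np.hstack([grab('side')[80:380,180:460],grab('top')[150:450,140:440][:300]][:1]+[cv2.copyMakeBorder(grab('top')[120:420,140:440],0,0,0,0,0)])[...,::-1])"
```

```text
clock 7.83 feeder tcp -99.2 27.5 102.4 F [0.8 4.1 0.2] world [ 468.9 -122.4  101. ] units [-0.013 -0.008  0.024] [-0.165  0.986  0.   ]
```

View pics/e.png

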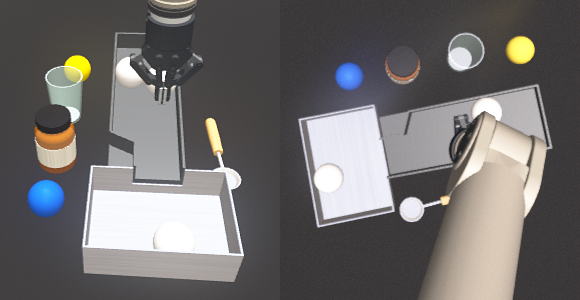

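The lodged ball now lies in the tray at (173,240) in the side crop. The wedged ball is held up the slope with the third ball behind it. I'll ease off the fingers, then lift them clear quickly.

Emit:
{"op": "play_rows", "data": {
  "gripper": [-1,-1,-1,-1,-1,-1,-1,-1,-1,-1,-1,-1],
  "translation": [
    [0.08,0,0],
    [0.3,0,-0.9],
    [0,0,-0.9],
    [0,0,-0.6],
    [0,0,0],
    [0,0,0],
    [0,0,0],
    [0,0,0],
    [0,0,0],
    [0,0,0],
    [0,0,0],
    [0,0,0]
  ],
  "turn": [0,0,0,0,0,0,0,0,0,0,0,0]
}}

```text
clock: 9.48
eef_pos: [465.5, -99.3, 246.5]
tool_rot: [0.0, 0.646, 0.763, 0.0]
wrist_force: [0.1, 0.3, -0.4]
opening: 0.1
grip_force: 0.0
```

```bash
python3 -c "
from h import *
goto(-100,28,101)
cv2.imwrite('pics/f.png',np.hstack([grab('side')[80:380,180:460],grab('top')[120:420,140:440]])[...,::-1])"
```

```text
clock 9.47 feeder tcp -76.6 27.5 246.5 F [ 0.1  0.3 -0.4] world [ 468.9 -122.4  101. ] units [-0.39  -0.008  2.424] [-0.165  0.986  0.   ]
```

View pics/f.png

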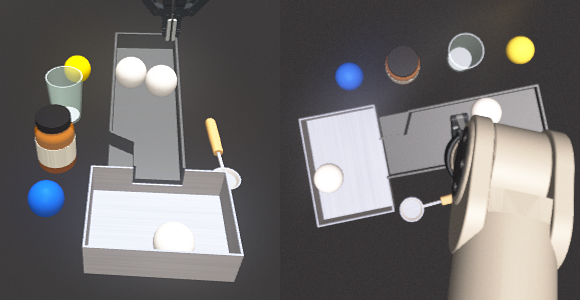

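The wedged ball at (161,80) and the third at (131,72) in the side crop are side by side up the slope, about where I left them. I'll check whether they are moving and where they are.

```bash
cat >> h.py <<'E'
def find():
    im=grab('side'); g=cv2.cvtColor(im,cv2.COLOR_RGB2GRAY)
    c=cv2.HoughCircles(cv2.GaussianBlur(g[90:270,270:375],(3,3),0),cv2.HOUGH_GRADIENT,1,18,param1=100,param2=12,minRadius=12,maxRadius=21)
    for u,v,r in (c[0] if c is not None else []):
        u+=270;v+=90; m=im[int(v)-4:int(v)+5,int(u)-4:int(u)+5].mean((0,1))
        if m.min()<150: continue
        z=90
        for _ in range(8):
            P=atz('side',(u,v),z); x=(P-O)@X; z=45-x*.1763+30.46
        print('ball uv',u,v,r,'feeder',x.round(1),((P-O)@Y).round(1),round(z,1))
E
python3 -c "
from h import *
find()"
```

```text
ball uv 310.5 151.5 14.7 feeder -161.5 -29.2 103.9
ball uv 341.5 159.5 14.9 feeder -143.1 29.2 100.7
```

Emit:
{"op": "play_rows", "data": {
  "gripper": [-1,-1,-1,-1],
  "translation": [
    [0,0,0],
    [0,0,0],
    [0,0,0],
    [0,0,0]
  ],
  "turn": [0,0,0,0]
}}

```text
clock: 10.12
eef_pos: [465.4, -99.3, 246.4]
tool_rot: [-0.0, 0.646, 0.763, 0.0]
wrist_force: [0.1, 0.7, 0.3]
opening: 0.2
grip_force: 0.0
```

```bash
python3 -c "
from h import *
find()"
```

```text
ball uv 310.5 151.5 14.7 feeder -161.5 -29.2 103.9
ball uv 340.5 160.5 16.0 feeder -140.5 27.3 100.2
```

They are jammed again: the third ball at feeder (-161,-29) sits above the wedged ball at (-141,28). I'll go down in front of the third ball on its own side and nudge it up, so the wedged ball can run out past the fingers.

Emit:
{"op": "play_rows", "data": {
  "gripper": [-1,-1,-1,-1,-1,-1,-1,-1,-1,-1],
  "translation": [
    [-0.2,0.35,0],
    [-0.2,0.35,0],
    [-0.18,0.33,0],
    [0,0,0],
    [0,0,0.6],
    [0,0,0.6],
    [0,0,0.6],
    [0,0,0.4],
    [0,0,0.15],
    [0,0,0]
  ],
  "turn": [0,0,0,0,0,0,0,0,0,0]
}}

```text
clock: 11.42
eef_pos: [531.8, -123.2, 105.6]
tool_rot: [-0.0, 0.646, 0.763, -0.0]
wrist_force: [0.5, -0.2, 1.0]
opening: 0.1
grip_force: 0.0
```

```bash
python3 -c "
from h import *
goto(-146,-33,112);find()"
```

```text
clock 11.43 feeder tcp -111.1 -33.9 105.6 F [ 0.5 -0.2  1. ] world [ 536.6 -157.7  112. ] units [-0.58  -0.015 -0.108] [-0.165  0.986  0.   ]
ball uv 341.5 161.5 13.8 feeder -138.0 29.1 99.8
```

Emit:
{"op": "play_rows", "data": {
  "gripper": [-1,-1,-1,-1,-1,-1,-1,-1,-1,-1,-1,-1,-1,-1,-1,-1,-1,-1,-1],
  "translation": [
    [-0.1,0,-0.018],
    [-0.1,0,-0.018],
    [-0.1,0,-0.018],
    [-0.1,0,-0.018],
    [-0.1,0,-0.018],
    [-0.1,0,-0.018],
    [-0.05,0,-0.009],
    [0,0,0],
    [0,0,0],
    [0,0,0],
    [0,0,0],
    [0,0,0],
    [0,0,0],
    [0,0,0],
    [0,0,0],
    [0,0,0],
    [0,0,0],
    [0,0,0],
    [0,0,0]
  ],
  "turn": [0,0,0,0,0,0,0,0,0,0,0,0,0,0,0,0,0,0,0]
}}

```text
clock: 13.85
eef_pos: [538.6, -161.8, 112.5]
tool_rot: [-0.0, 0.646, 0.763, 0.0]
wrist_force: [-0.4, 0.2, -0.0]
opening: 0.2
grip_force: 0.3
```

```bash
python3 -c "
from h import *
goto(-146,-33,112);find()
cv2.imwrite('pics/g.png',np.hstack([grab('side')[80:380,180:460],grab('top')[120:420,140:440]])[...,::-1])"
```

```text
clock 13.85 feeder tcp -150.3 -34.3 112.5 F [-0.4  0.2 -0. ] world [ 536.6 -157.7  112. ] units [ 0.073 -0.021  0.008] [-0.165  0.986  0.   ]
```

View pics/g.png

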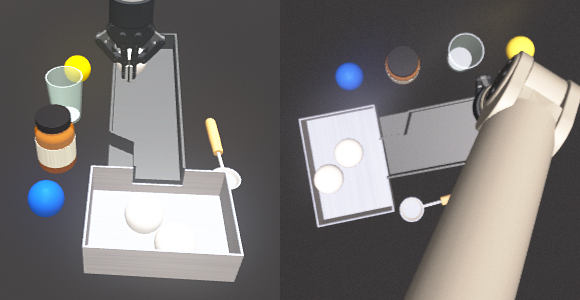

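Two balls are now in the tray at (143,213) and (173,243), and the third is held behind the fingers at about (130,65). I'll release it the same way.

Emit:
{"op": "play_rows", "data": {
  "gripper": [-1,-1,-1,-1,-1,-1,-1,-1,-1,-1,-1,-1,-1,-1,-1,-1,-1,-1,-1,-1],
  "translation": [
    [0.08,0,0],
    [0.3,0,-0.9],
    [0,0,-0.9],
    [0,0,-0.6],
    [0,0,0],
    [0,0,0],
    [0,0,0],
    [0,0,0],
    [0,0,0],
    [0,0,0],
    [0,0,0],
    [0,0,0],
    [0,0,0],
    [0,0,0],
    [0,0,0],
    [0,0,0],
    [0,0,0],
    [0,0,0],
    [0,0,0],
    [0,0,0]
  ],
  "turn": [0,0,0,0,0,0,0,0,0,0,0,0,0,0,0,0,0,0,0,0]
}}

```text
clock: 16.5
eef_pos: [534.8, -139.4, 256.5]
tool_rot: [-0.0, 0.646, 0.763, 0.0]
wrist_force: [-0.4, -0.5, -0.1]
opening: -0.1
grip_force: 0.0
```

Emit:
{"op": "play_rows", "data": {
  "gripper": [-1,-1,-1,-1,-1,-1,-1,-1,-1,-1,-1,-1,-1,-1,-1,-1],
  "translation": [
    [0,0,0],
    [0,0,0],
    [0,0,0],
    [0,0,0],
    [0,0,0],
    [0,0,0],
    [0,0,0],
    [0,0,0],
    [0,0,0],
    [0,0,0],
    [0,0,0],
    [0,0,0],
    [0,0,0],
    [0,0,0],
    [0,0,0],
    [0,0,0]
  ],
  "turn": [0,0,0,0,0,0,0,0,0,0,0,0,0,0,0,0]
}}

```text
clock: 18.5
eef_pos: [534.8, -139.4, 256.5]
tool_rot: [-0.0, 0.646, 0.763, 0.0]
wrist_force: [0.2, 0.8, 0.3]
opening: 0.2
grip_force: 0.0
```

```bash
python3 -c "
from h import *
goto(-146,-33,112)
a=grab('side');cv2.imwrite('pics/h.png',np.hstack([a[80:380,180:460],grab('top')[120:420,140:440]])[...,::-1])
import time
for i in range(5): b=grab('side')
print(cv2.absdiff(a,b)[240:,260:420].max())"
```

```text
clock 18.5 feeder tcp -127.5 -34.2 256.5 F [0.2 0.8 0.3] world [ 536.6 -157.7  112. ] units [-0.307 -0.02   2.408] [-0.165  0.986  0.   ]
6
```

View pics/h.png

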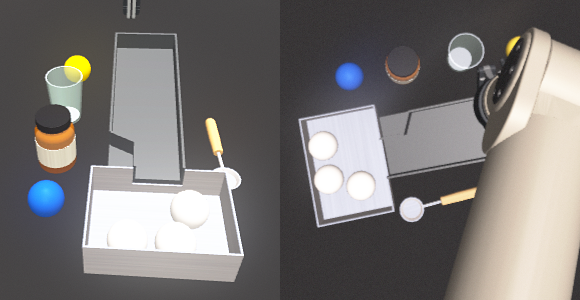

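All three balls are in the tray, at (127,240), (174,240) and (190,208) in the side crop. The feeder is empty and the bystanders have not moved. I'll let the balls settle a little longer, then hand in.

Emit:
{"op": "play_rows", "data": {
  "gripper": [-1,-1,-1,-1,-1,-1,-1,-1,-1,-1,-1,-1],
  "translation": [
    [0,0,0],
    [0,0,0],
    [0,0,0],
    [0,0,0],
    [0,0,0],
    [0,0,0],
    [0,0,0],
    [0,0,0],
    [0,0,0],
    [0,0,0],
    [0,0,0],
    [0,0,0]
  ],
  "turn": [0,0,0,0,0,0,0,0,0,0,0,0]
}}

```text
clock: 20.35
eef_pos: [534.8, -139.4, 256.5]
tool_rot: [-0.0, 0.646, 0.763, 0.0]
wrist_force: [0.0, -0.1, -0.2]
opening: -0.0
grip_force: 0.0
```

```bash
python3 -c "
from h import *
print(manip.job_done())"
```

```text
the job is handed in; nothing more can be done
None
```

The jam is freed: all three balls rolled through the outlet and rest in the catch tray, after a second nudge (this time on the third ball) cleared a re-jam; the beaker, jar and scoop were not touched, and I handed the job in at about 20 s of the 64 s allowed.

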